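Hold-to-test a candle bulb on the lamp tester

TASK

Test the candle bulb on the lamp tester: press the green power key, then the blue station key straight in front of the socket that holds the bulb, each fully in and let up again, and then press the yellow mushroom test button right down and keep it down; the program finishes while still holding it down. Work one button at a time, leave the other two station keys alone, and press firmly but with no more than about 40 N anywhere on the tester. Do not bump the bulb, and leave the other things on the bench where they are.

Things in the scene. Friction and masses are not known exactly. Their poses are not given: they have to be found in the camera images.
- tester: blue steel lamp tester, fixed: 340 mm wide (y), 260 deep (x), 90 high. Origin: centre of its underside; -x is its front, towards the robot, +y its left. Its grey panel slopes up at 14 degrees from 50 mm high at x -130 to 90 mm at x +30; the level deck behind, 90 mm high, has three sockets. A meter 7 mm high lies between the power key and the test button
- bulb: cream and white candle bulb, 36 mm across, 88 mm tall above its socket, screwed upright into one of the three sockets (which one varies). Origin: centre of its foot, on the socket's top face. The other two sockets wear flat black blanking caps, 42 mm across, 18 mm high
- socket_left (a point): centre of the top face of the left (+y) lamp socket: white ceramic, 38 mm across, 118 mm above the bench, at x +88, y +100 mm of the tester
- socket_mid (a point): centre of the top face of the middle lamp socket: white ceramic, 38 mm across, 118 mm above the bench, at x +88, y +0 mm of the tester
- socket_right (a point): centre of the top face of the right (-y) lamp socket: white ceramic, 38 mm across, 118 mm above the bench, at x +88, y -100 mm of the tester
- power_key (a joint): green power key, front left of the panel, round cap 26 mm across; travel 6 mm along the panel's normal, in m: 0 up, 0.006 fully in; starts to move at about 1.5 N, fully in at 5 N, springs back when let go
- power_key_top (a point): centre of the top face of that key (moves with it), 18 mm above the panel when up; its z axis is the panel's outward normal. The steel bezel round the cap is 36 mm across and only 8 mm high, so a tip wider than the cap still presses it home. On the tester: x -89, y +118, z 79 mm
- key_left (a joint): blue station key of the left (+y) socket, 104 mm in front of it and joined to it by a white line, round cap 26 mm across; travel 6 mm along the panel's normal, in m: 0 up, 0.006 fully in; starts to move at about 1.5 N, fully in at 5 N, springs back when let go
- key_left_top (a point): centre of the top face of that key (moves with it), 18 mm above the panel when up; its z axis is the panel's outward normal. The steel bezel round the cap is 36 mm across and only 8 mm high, so a tip wider than the cap still presses it home. On the tester: x -16, y +100, z 97 mm
- key_mid (a joint): blue station key of the middle socket, 104 mm in front of it and joined to it by a white line, round cap 26 mm across; travel 6 mm along the panel's normal, in m: 0 up, 0.006 fully in; starts to move at about 1.5 N, fully in at 5 N, springs back when let go
- key_mid_top (a point): centre of the top face of that key (moves with it), 18 mm above the panel when up; its z axis is the panel's outward normal. The steel bezel round the cap is 36 mm across and only 8 mm high, so a tip wider than the cap still presses it home. On the tester: x -16, y +0, z 97 mm
- key_right (a joint): blue station key of the right (-y) socket, 104 mm in front of it and joined to it by a white line, round cap 26 mm across; travel 6 mm along the panel's normal, in m: 0 up, 0.006 fully in; starts to move at about 1.5 N, fully in at 5 N, springs back when let go
- key_right_top (a point): centre of the top face of that key (moves with it), 18 mm above the panel when up; its z axis is the panel's outward normal. The steel bezel round the cap is 36 mm across and only 8 mm high, so a tip wider than the cap still presses it home. On the tester: x -16, y -100, z 97 mm
- test_button (a joint): yellow mushroom test button, front right of the panel, hold-to-test, head 40 mm across; travel 8 mm along the panel's normal, in m: 0 up, 0.008 fully down on its stop; starts to move at about 3.6 N, fully down at 12 N (1050 N/m), springs back when let go
- test_button_top (a point): centre of the top of the yellow head (moves with it), 30 mm above the panel when up; its z axis is the panel's outward normal, along which it is pressed in. Black bezel 50 mm across, 8 mm high. On the tester: x -92, y -105, z 90 mm
- pliers: pliers with red handles, 180 x 58 mm, 16 mm high, lying in front of the tester; origin at mid-length on its underside; a bystander
- screwdriver: screwdriver with orange handle, 160 mm long, lying in front of the tester; origin on its underside; a bystander
- brush: wooden hand brush, 250 x 34 mm, 44 mm high, lying left of the tester; origin at mid-length on its underside; a bystander
- canopy: bell-shaped brass lamp canopy, 96 mm across, 72 mm high, right of the tester; origin on its underside; a bystander
- jar: glass jar with steel lid, 72 mm across, 95 mm high, right of the tester; origin on its underside; a bystander
- mug: white mug, 80 mm across, 95 mm high, far left; origin on its underside; a bystander
- carton: cardboard carton, 110 x 80 mm, 110 mm high, far right; origin on its underside; a bystander

How it is judged (in metres and radians):
On the way, in this order (a step that is already met when the one before it is completed fails the run):
1. the green power key is pressed in, the other buttons up (value of joint power_key above 0.004 m and value of joint each of test_button, key_left, key_mid, key_right below 0.002 m), for 0.05 s.
2. the power key is up again and the station key in front of the bulb's socket is pressed in (((horizontal distance between bulb and socket_left below 0.03 m and value of joint key_left above 0.004 m) or (horizontal distance between bulb and socket_mid below 0.03 m and value of joint key_mid above 0.004 m) or (horizontal distance between bulb and socket_right below 0.03 m and value of joint key_right above 0.004 m)) and value of joint each of power_key, test_button below 0.002 m), for 0.05 s.
3. all keys are up and the robot holds the yellow test button down (value of joint test_button above 0.0065 m and contact force between any of the fingers, the arm and tester above 4 N and value of joint each of power_key, key_left, key_mid, key_right below 0.002 m), for 0.5 s.
At the end, for the whole second after the job is handed in: The robot is still holding the yellow test button down, at least 6.5 mm of its 8 mm travel, pushing on the tester with more than 4 N; the green key and all blue keys are up (less than 2 mm in); every bystander is within 30 mm of where it began (all of step 3 and distance of each of pliers, screwdriver, brush, canopy, jar, mug, carton from where it was at the start of the episode below 0.03 m); the arm keeps its last pose, push and grip.
It fails at once if a station key of a socket without the bulb is pressed (more than 3 mm) ((horizontal distance between bulb and socket_left below 0.03 m and value of joint any of key_mid, key_right above 0.003 m) or (horizontal distance between bulb and socket_mid below 0.03 m and value of joint any of key_left, key_right above 0.003 m) or (horizontal distance between bulb and socket_right below 0.03 m and value of joint any of key_left, key_mid above 0.003 m)).
It fails at once if two buttons are pressed at once (both more than 3 mm) (value of joint each of power_key, key_left above 0.003 m or value of joint each of power_key, key_mid above 0.003 m or value of joint each of power_key, key_right above 0.003 m or value of joint each of power_key, test_button above 0.003 m or value of joint each of key_left, key_mid above 0.003 m or value of joint each of key_left, key_right above 0.003 m or value of joint each of key_left, test_button above 0.003 m or value of joint each of key_mid, key_right above 0.003 m or value of joint each of key_mid, test_button above 0.003 m or value of joint each of key_right, test_button above 0.003 m).
It fails at once if the robot pushes on the tester with more than 45 N (contact force between any of the fingers, the arm and tester above 45 N).
It fails at once if the bulb is bumped (more than 5 N) (contact force between any of the fingers, the arm and bulb above 5 N).
It fails at once if a bystander is moved more than 30 mm (distance of any of pliers, screwdriver, brush, canopy, jar, mug, carton from where it was at the start of the episode above 0.03 m).
It also fails if it takes over 35 s, if anything falls off the work surface, if the arm or the gripper's body presses on something with over 40 N, if the wrist force passes 120 N, or if a joint passes its speed limit or range.

ROBOT

A 6-joint arm with a two-finger parallel gripper is mounted at the origin on the work surface. World frame = base frame: x ahead of the robot, y to its left, z up, the work surface at z = 0. Lengths are in m, angles in degrees, forces in N, time in s.
With the tool pointing down it reaches from about 0.4 to 0.825 m from the base axis. Payload 7 kg.
Tool frame: the origin (TCP) lies on the centre line of the jaws, within the pads' length; the fingertips stand 19 mm ahead of it and the grasp point (between the pads) is the TCP (r.tip_extent is the distance from the TCP to the fingertips, in m); z points along the fingers, y is the line along which they close (so a half turn about z gives the same grasp; the last joint's range is limited). The gripper opens to 88 mm and grips with 3 to 60 N. Pads are 19 mm wide; open, the fingers measure 130 mm over their backs; the gripper's body (78 mm by 193 mm) begins 47 mm behind the grasp point.
Start: joints at [-50.701, 20.546, 0.682, 0, -70.136, -16.507], TCP at [0.261, -0.622, 0.246] pointing down, gripper open.
Joint ranges: [-176.03, 176.03], [-82.01, 121.73], [-58.28, 71.71], [-173.87, 95.51], [-174.79, -0.11], [-173.66, 173.66]. Speed limits (degrees/s): [136.94, 136.94, 172.46, 180, 180, 180].

INTERFACE

Orientations are given as [roll, pitch, yaw] about the fixed x, y, z axes, in that order (R = Rz(yaw) Ry(pitch) Rx(roll)).
In Python, from plant import r gives the robot as it stands. The module is installed in compiled form; this text tells all that it offers.
- The arm moves only by the tool jog_arm, never from a script. Its argument "deltas" is a list that holds one entry, the list of rows, each a list of 5 numbers: the opening, from -1 (shut) to 1 (fully open), then the shift along the world's x, y, z in cm, then the turn about the world's z in rad. In form: [[[claw, dx, dy, dz, turn], ...]]. A call has 1 to 8 rows; each row shifts and turns the commanded pose from where the row before left it; what a row does not reach is not made up. A row lasts 1/8 s, in which the tool goes at most 62.5 mm and 10.7 degrees, less where a joint would pass 70% of its speed; a pose out of reach is approached as far as the arm can. A call with a gripper value outside its range is refused whole. The fingers move at their own pace and stop on an object; "force" is the grip in N (left out, the last holds). Time passes only in rows, so rows that do not move let the fingers close. It gives the time, the measured TCP pose, the force, the opening and the grip force at its end, in the units of the state.
- r.get_state(): the state, without advancing time (a new reading comes with each control period).
- r.capture(name): name is "scene" or "top"; returns the picture (420x560x3 uint8, blue, green, red); there is no depth.
- r.camera_info(name): a dict with "fx", "fy", "cx", "cy" (pixels), "view" (4x4, takes a point from world to camera coordinates). Camera axes: x right, y up, looking along -z (the intrinsics and any distortion apply to the point x, -y, -z); pixel columns grow to the right and rows downward; lengths in m; the calibration is good to about 2 mm. A picture is of the moment at which its call begins. camera_info takes no time and is no camera call.
- r.close_job(): hands the job in; it is judged then, once.
The state is a dict: "time_s": time; "joints": joint angles; "qd": joint speeds; "joint_torque": joint torques, N m; "tcp_pos": TCP position; "eef_rot": TCP orientation; "contact_force": force on the tool from outside, world axes, zero at the start; "moment": the same for the moment, N m; "gripper_width": finger opening in m; "gripper_force": force on a finger pad.
Only numpy, scipy, OpenCV 4.12 (cv2) and the standard library are available. Lean on these libraries where they do the work, as an engineer would, in place of code of your own. Each camera call takes 0.05 s, during which the arm holds its last target. There are 200 camera calls.

## Working session

There is one attempt and no reset: what is moved stays moved. The work goes in short steps, Python scripts to look and compute and a tool call to move; the robot and the scene stay as the last step left them, time stands still between calls to the robot, and variables do not carry over. Pictures are saved under pics/ and viewed, at most 10 in all, crops included, and the job is handed in when it is done.

Besides the shell and the picture viewer there is one more tool, called by a JSON object that holds its "name" and its "arguments". jog_arm: Moves the arm, as the interface text tells. Its arguments: {"type":"object","properties":{"deltas":{"type":"array"},"force":{"type":"number"}},"required":["deltas"]}

```bash
mkdir -p pics; python3 - <<'E'
from plant import r
import cv2
for n in("scene","top"):
    cv2.imwrite(f"pics/{n}0.png",r.capture(n)); i=r.camera_info(n); print(n,i)
s=r.get_state();print(s['time_s'],s['tcp_pos'],s['eef_rot'],s['gripper_width'])
E
```

```text
scene {'fx': 509.2499854079548, 'fy': 509.2499854079548, 'cx': 281.06654879725403, 'cy': 211.25229569561517, 'view': array([[ 0.84050804,  0.54164505, -0.01291798, -0.49437682],
       [-0.35030781,  0.56147648,  0.74968567,  0.14247586],
       [ 0.41331667, -0.62559156,  0.66166799, -1.76709904],
       [ 0.        ,  0.        ,  0.        ,  1.        ]])}
top {'fx': 413.85695996552226, 'fy': 413.85695996552226, 'cx': 278.3660636516869, 'cy': 211.0860638668634, 'view': array([[-1.65215444e-02, -9.99856334e-01, -3.78824618e-03,
         8.31096145e-03],
       [ 9.87719044e-01, -1.69094742e-02,  1.55322761e-01,
        -5.67711240e-01],
       [-1.55364503e-01, -1.17555101e-03,  9.87856512e-01,
        -1.23118609e+00],
       [ 0.00000000e+00,  0.00000000e+00,  0.00000000e+00,
         1.00000000e+00]])}
0.1 [ 0.26130107 -0.62190679  0.24470339] [ 1.79911207e+02 -9.54155483e-03 -1.57211483e+02] 0.0876758105113335
```

View pics/scene0.png

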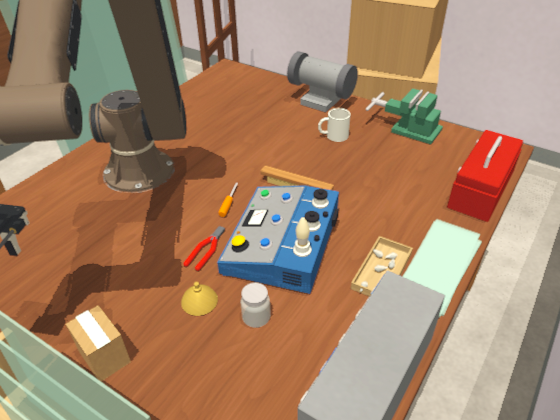

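View pics/top0.png

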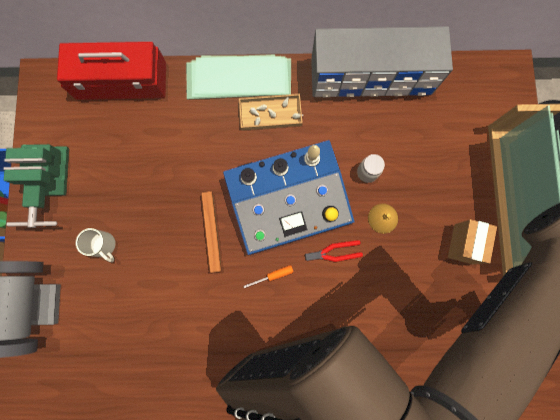

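The bulb sits in the right (-y) socket: its top is near (313,155) in the top view and near (303,232) in the scene view. The key to press is the right blue one, at (322,190) in the top view. The green key is at (260,236) and the yellow button at (331,214). Next I'll fit the tester pose from the coloured caps in both views.

```bash
cat > fit.py <<'E'
import cv2,numpy as np
from scipy.optimize import least_squares
from plant import r
P={'g':(-.089,.118,.079),'bl':(-.016,.1,.097),'bm':(-.016,0,.097),'br':(-.016,-.1,.097),'y':(-.092,-.105,.090)}
seed={'top':{'g':(260,236),'bl':(258,210),'bm':(291,200),'br':(322,190),'y':(331,214)},
'scene':{'g':(265,193),'bl':(286,197),'bm':(276,219),'br':(265,242),'y':(239,242)}}
H={'g':(45,85),'b':(100,125),'y':(20,34)}
obs=[]
for n in seed:
    im=cv2.imread(f'pics/{n}0.png');h=cv2.cvtColor(im,cv2.COLOR_BGR2HSV)
    for k,(u,v) in seed[n].items():
        lo,hi=H[k[0]];w=11
        m=cv2.inRange(h[v-w:v+w+1,u-w:u+w+1],(lo,130,70),(hi,255,255))
        c,l,st,ce=cv2.connectedComponentsWithStats(m)
        i=1+np.argmin([np.hypot(*(e-w)) for e in ce[1:]]);obs.append((n,k,ce[i]+[u-w,v-w]));print(n,k,obs[-1][2].round(1),st[i,4])
I={n:r.camera_info(n) for n in seed}
def W(p,q):
    c,s=np.cos(q[2]),np.sin(q[2]);return np.array([q[0]+c*p[0]-s*p[1],q[1]+s*p[0]+c*p[1],p[2]])
def proj(n,X):
    i=I[n];c=i['view']@[*X,1];return np.array([i['cx']+i['fx']*c[0]/-c[2],i['cy']+i['fy']*c[1]/c[2]])
def low(k): # visible cap centroid is a bit under the top
    d=.004 if k!='y' else .006;p=P[k];return (p[0]+d*.242,p[1],p[2]-d*.97)
f=lambda q:np.concatenate([proj(n,W(low(k),q))-uv for n,k,uv in obs])
s=least_squares(f,[.6,0,.2],loss='soft_l1')
print(s.x,np.degrees(s.x[2]));print(f(s.x).reshape(-1,2).round(1))
for k in P:print(k,W(P[k],s.x).round(4))
E
python3 fit.py
```

```text
top g [259.4 235.1] 46
top bl [257.7 209.6] 50
top bm [290.2 199.8] 49
top br [322.1 190.1] 52
top y [331.  213.6] 150
scene g [264.4 192.5] 37
scene bl [285.7 195.8] 42
scene bm [275.6 217.8] 45
scene br [264.5 241.6] 54
scene y [238.  240.3] 118
[ 0.60925954 -0.03281799  0.28130893] 16.117814514025525
[[ 0.1 -0.2]
 [ 0.3 -0.5]
 [-0.  -0.5]
 [ 0.1 -0.5]
 [ 0.3 -0.1]
 [-0.3 -0.3]
 [-0.2 -0.3]
 [-0.1 -0.6]
 [ 0.  -0.3]
 [-0.3 -0.8]]
g [0.491  0.0558 0.079 ]
bl [0.5661 0.0588 0.097 ]
bm [ 0.5939 -0.0373  0.097 ]
br [ 0.6216 -0.1333  0.097 ]
y [ 0.55   -0.1592  0.09  ]
```

{"name": "jog_arm", "arguments": {"deltas": [[[-1, 1.6, 4.8, 0, -0.06], [-1, 1.6, 4.8, 0, -0.057], [-1, 1.6, 4.8, 0, 0], [-1, 1.6, 4.8, 0, 0], [-1, 1.6, 4.8, 0, 0], [-1, 1.6, 4.8, 0, 0], [-1, 1.6, 4.8, 0, 0], [-1, 1.6, 4.8, 0, 0]]], "force": 20}}

```text
time_s: 1.1
tcp_pos: [0.3895, -0.2367, 0.2455]
eef_rot: [180.0, 0.0, -163.9]
contact_force: [1.2, -0.9, -0.1]
gripper_width: 0.0135
gripper_force: 0.0
```

{"name": "jog_arm", "arguments": {"deltas": [[[-1, 1.6, 4.8, 0, 0], [-1, 1.6, 4.8, 0, 0], [-1, 1.6, 4.8, 0, 0], [-1, 1.6, 4.8, 0, 0], [-1, 1.6, 4.8, 0, 0], [-1, 1.6, 4.8, 0, 0], [-1, 0.6, 0.6, 0, 0], [-1, 0, 0, 0, 0]]]}}

```text
time_s: 2.1
tcp_pos: [0.4913, 0.0559, 0.245]
eef_rot: [-180.0, -0.1, -163.9]
contact_force: [-0.4, -1.5, 0.1]
gripper_width: 0.0008
gripper_force: 0.0
```

{"name": "jog_arm", "arguments": {"deltas": [[[-1, 0, 0, -4.5, 0], [-1, 0, 0, -4.5, 0], [-1, 0, 0, -4.5, 0], [-1, 0, 0, 0, 0]]]}}

```text
time_s: 2.6
tcp_pos: [0.4889, 0.0535, 0.1082]
eef_rot: [-179.9, -0.4, -164.0]
contact_force: [1.3, 0.1, 0.7]
gripper_width: 0.0004
gripper_force: 0.0
```

```bash
python3 - <<'E'
from plant import r
import cv2
for n,(u,v) in {"scene":(250,215),"top":(290,205)}.items():
    im=r.capture(n); cv2.imwrite(f"pics/{n}1.png",cv2.resize(im[v-70:v+70,u-90:u+90],None,fx=4,fy=4,interpolation=cv2.INTER_CUBIC))
E
```

```text
(no output)
```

View pics/scene1.png

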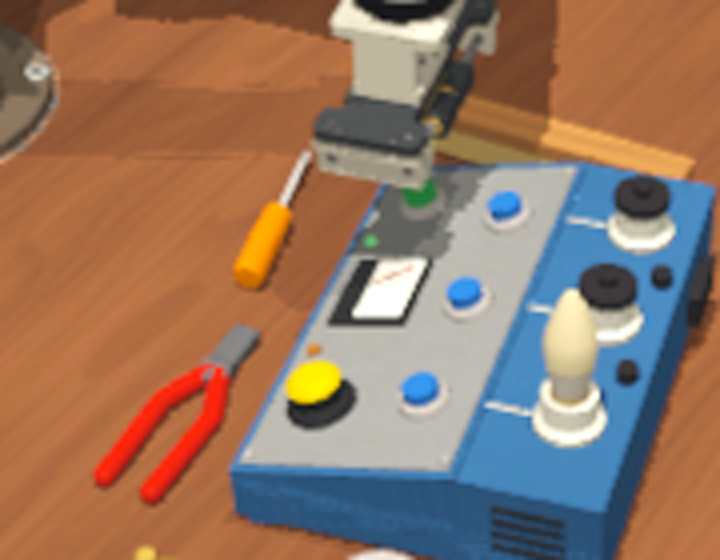

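The tips are just above the green key, at (420,190) in the crop, and the bulb is confirmed in the right-hand socket. Now pressing gradually.

{"name": "jog_arm", "arguments": {"deltas": [[[-1, 0.2, 0.2, -0.6, 0], [-1, 0, 0, -0.4, 0], [-1, 0, 0, -0.3, 0], [-1, 0, 0, 0, 0], [-1, 0, 0, 0, 0]]]}}

```text
time_s: 3.32
tcp_pos: [0.4941, 0.058, 0.0981]
eef_rot: [180.0, 0.1, -163.9]
contact_force: [2.0, 0.7, 3.5]
gripper_width: 0.0004
gripper_force: 1.4
```

{"name": "jog_arm", "arguments": {"deltas": [[[-1, -0.2, -0.2, -0.2, 0], [-1, 0, 0, -0.2, 0], [-1, 0, 0, 0, 0], [-1, 0, 0, 0, 0]]]}}

```text
time_s: 3.82
tcp_pos: [0.4918, 0.0559, 0.0938]
eef_rot: [-180.0, 0.0, -163.9]
contact_force: [1.9, 0.9, 5.6]
gripper_width: 0.0004
gripper_force: 2.5
```

{"name": "jog_arm", "arguments": {"deltas": [[[-1, 0, 0, -0.1, 0], [-1, 0, 0, -0.1, 0], [-1, 0, 0, 0, 0], [-1, 0, 0, 0, 0]]]}}

```text
time_s: 4.32
tcp_pos: [0.4922, 0.0559, 0.093]
eef_rot: [-180.0, 0.1, -163.9]
contact_force: [-3.1, 1.6, 20.3]
gripper_width: 0.0004
gripper_force: 9.8
```

{"name": "jog_arm", "arguments": {"deltas": [[[-1, 0, 0, 3, 0], [-1, 0, 0, 4.5, 0], [-1, 0, 0, 4.2, 0], [-1, 3.2, -4.7, 0, 0], [-1, 3.2, -4.7, 0, 0], [-1, 3.2, -4.7, 0, 0], [-1, 3.4, -4.8, 0, 0], [-1, 0, 0, 0, 0]]]}}

```text
time_s: 5.32
tcp_pos: [0.6213, -0.1365, 0.2058]
eef_rot: [179.9, -0.3, -164.2]
contact_force: [-1.0, 1.2, -0.3]
gripper_width: 0.0004
gripper_force: 0.0
```

{"name": "jog_arm", "arguments": {"deltas": [[[-1, 0, 0, 0, 0], [-1, 0, 0, 0, 0]]]}}

```text
time_s: 5.58
tcp_pos: [0.6206, -0.1325, 0.2083]
eef_rot: [180.0, -0.1, -163.9]
contact_force: [-0.3, -0.1, 0.1]
gripper_width: 0.0006
gripper_force: 0.0
```

{"name": "jog_arm", "arguments": {"deltas": [[[-1, 0.1, -0.1, -3, 0], [-1, 0, 0, -3, 0], [-1, 0, 0, -2.4, 0], [-1, 0, 0, 0, 0], [-1, 0, 0, 0, 0]]]}}

```text
time_s: 6.2
tcp_pos: [0.623, -0.1337, 0.1259]
eef_rot: [-180.0, 0.1, -163.8]
contact_force: [-0.9, -0.3, 0.9]
gripper_width: 0.0003
gripper_force: 0.0
```

{"name": "jog_arm", "arguments": {"deltas": [[[-1, 0, 0, -0.5, 0], [-1, 0, 0, -0.4, 0], [-1, 0, 0, -0.3, 0], [-1, 0, 0, 0, 0], [-1, 0, 0, 0, 0]]]}}

```text
time_s: 6.82
tcp_pos: [0.6234, -0.1342, 0.1133]
eef_rot: [-180.0, 0.1, -163.9]
contact_force: [2.6, 1.5, 5.0]
gripper_width: 0.0005
gripper_force: 2.1
```

{"name": "jog_arm", "arguments": {"deltas": [[[-1, 0, 0, -0.2, 0], [-1, 0, 0, -0.1, 0], [-1, 0, 0, 0, 0], [-1, 0, 0, 0, 0]]]}}

```text
time_s: 7.32
tcp_pos: [0.6238, -0.1342, 0.1119]
eef_rot: [-179.9, 0.2, -163.9]
contact_force: [-0.2, 2.7, 15.0]
gripper_width: 0.0002
gripper_force: 7.0
```

{"name": "jog_arm", "arguments": {"deltas": [[[-1, 0, 0, 3, 0], [-1, 0, 0, 3.5, 0], [-1, 0, 0, 1.5, 0], [-1, -3.7, -1.3, 0, 0], [-1, -3.7, -1.2, 0, 0], [-1, 0, 0, 0, 0], [-1, 0, 0, 0, 0], [-1, 0, 0, 0, 0]]]}}

```text
time_s: 8.32
tcp_pos: [0.549, -0.1591, 0.1891]
eef_rot: [180.0, -0.0, -163.9]
contact_force: [0.6, 0.2, -0.5]
gripper_width: 0.0001
gripper_force: 0.0
```

{"name": "jog_arm", "arguments": {"deltas": [[[-1, 0.1, 0, -3, 0], [-1, 0, 0, -3, 0], [-1, 0, 0, -1.1, 0], [-1, 0, 0, 0, 0], [-1, 0, 0, 0, 0]]]}}

```text
time_s: 8.95
tcp_pos: [0.5504, -0.1593, 0.1196]
eef_rot: [-180.0, 0.1, -163.9]
contact_force: [-1.2, -0.6, 0.6]
gripper_width: 0.0007
gripper_force: 0.0
```

{"name": "jog_arm", "arguments": {"deltas": [[[-1, 0, 0, -0.5, 0], [-1, 0, 0, -0.4, 0], [-1, 0, 0, -0.4, 0], [-1, 0, 0, 0, 0], [-1, 0, 0, 0, 0]]]}}

```text
time_s: 9.57
tcp_pos: [0.551, -0.1591, 0.107]
eef_rot: [-179.9, 0.2, -163.9]
contact_force: [-0.2, 2.6, 8.0]
gripper_width: 0.0004
gripper_force: 4.0
```

{"name": "jog_arm", "arguments": {"deltas": [[[-1, 0, 0, -0.2, 0], [-1, 0, 0, -0.2, 0], [-1, 0, 0, 0, 0], [-1, 0, 0, 0, 0]]]}}

```text
time_s: 10.07
tcp_pos: [0.5517, -0.159, 0.1036]
eef_rot: [-179.9, 0.3, -163.8]
contact_force: [-0.7, 3.4, 11.6]
gripper_width: 0.0004
gripper_force: 5.7
```

{"name": "jog_arm", "arguments": {"deltas": [[[-1, 0, 0, -0.1, 0], [-1, 0, 0, -0.1, 0], [-1, 0, 0, 0, 0], [-1, 0, 0, 0, 0]]]}}

```text
time_s: 10.58
tcp_pos: [0.552, -0.159, 0.103]
eef_rot: [-179.9, 0.3, -163.8]
contact_force: [-3.6, 6.2, 23.0]
gripper_width: 0.0006
gripper_force: 11.2
```

The button is on its stop at about 23 N. I'll hold, then check.

{"name": "jog_arm", "arguments": {"deltas": [[[-1, 0, 0, 0, 0], [-1, 0, 0, 0, 0], [-1, 0, 0, 0, 0], [-1, 0, 0, 0, 0], [-1, 0, 0, 0, 0], [-1, 0, 0, 0, 0]]]}}

```text
time_s: 11.32
tcp_pos: [0.552, -0.159, 0.103]
eef_rot: [-179.9, 0.3, -163.8]
contact_force: [-3.8, 5.5, 22.7]
gripper_width: 0.0009
gripper_force: 11.2
```

```bash
python3 - <<'E'
from plant import r
import cv2
u,v=250,215
im=r.capture("scene"); cv2.imwrite("pics/scene2.png",cv2.resize(im[v-80:v+100,u-110:u+110],None,fx=3,fy=3,interpolation=cv2.INTER_CUBIC))
E
```

```text
(no output)
```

View pics/scene2.png

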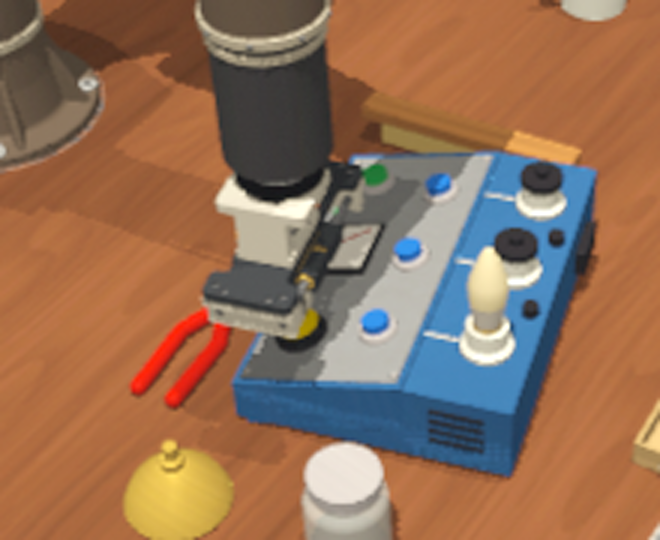

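The fingers hold the yellow button down at (305,325), all the other keys are up, and the bulb and the bystanders in view are undisturbed. Handing in.

```bash
python3 -c "
from plant import r
print(r.close_job())"
```

```text
the job is handed in; nothing more can be done
None
```

I pressed and released the green power key and then the right blue station key (the bulb is in the right socket), and handed the job in with the yellow test button held on its stop at about 23 N; the hand-in returned no verdict.

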